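# Nip the build plate, then throw its keeper

### The job

Lock the glass build plate on the printer's bed carriage: first swing the orange-gripped clamp crank counter-clockwise (seen from above) until it nips the plate snugly, judged by feel and not over-tightened. The blue-gripped keeper crank is blocked until then; now swing it counter-clockwise fully round to its stop, never forcing it while it is blocked. Let go of both cranks and leave the loose things around them undisturbed.

Things in the scene. Friction and masses are not known exactly. Their poses are not given: they have to be found in the camera images.
- clamp (a joint): Angle (rad) of the clamp crank on the round lime-green hub (96 mm across, 34 mm tall): 0 to 2.1, grows counter-clockwise seen from above, starts at 0 to 0.3. At 0 the crank points along its hub's -x. Dry friction holds it where it is left and asks about 6 to 7 N at the grip all the way; where the jaw is met (see jaw) the push starts to rise.
- clamp_grip (a point): Centre of the clamp crank's upright orange grip, 65 mm out from the clamp's axis: a round sleeve 18 mm across, 50 mm tall, that spins freely on the crank. This point is 29 mm above the foot of the sleeve (the crank arm, 20 mm wide, 47 mm above the deck) and 21 mm below the sleeve's top. Pinch it from above or push it from the side.
- clamp_axis (a point): Point on the vertical axis of the clamp crank, at the height of the grip's centre; fixed. Its x and y axes are those of the hub: the short nose on the hub points to +x, over the plate's edge.
- keeper (a joint): Angle (rad) of the keeper crank on the round black hub (96 mm across, 34 mm tall): 0 to 1.4, where it meets a hard stop; grows counter-clockwise seen from above, starts at 0 to 0.1. At 0 the crank points along its hub's -x. Dry friction asks about 3 N at the grip and holds it where it is left.
- keeper_grip (a point): Centre of the keeper crank's upright blue grip, 65 mm out from the keeper's axis: the same shape and heights as the orange grip.
- keeper_axis (a point): Point on the vertical axis of the keeper crank, at the height of the grip's centre; fixed. Its axes are those of the hub, as for the clamp. The two axes are 190 mm apart; which hub is on the left differs from time to time.
- jaw: Sprung jaw hidden in the lime-green hub; origin on the clamp's axis at the hub's foot. The crank meets it somewhere from 0.75 to 1.65 rad (differs every time); from there the push at the grip rises 1.3 N per mm of grip travel. A rise of 3.5 N is snug and frees the keeper; aim for 5 to 6.5 N (11 to 13 N in all); above 8.5 N the plate cracks.
- catch: Catch hidden in the black hub; origin on the keeper's axis at the hub's foot. It blocks the keeper at about 0.2 rad until the jaw is snug, then is drawn down by a linkage under the deck. It is slightly springy (gives about 2 N per mm at the keeper's grip); over 15 N at the grip against it is forcing.
- carriage: Aluminium bed carriage, 240 x 360 x 20 mm (x, y, z), fixed, with a glass plate 120 x 330 x 4 mm on its far half; origin at the centre of its underside, on the table. The two hubs stand side by side on its near half, 60 mm nearer than its centre.
- bracket: loose lime-green printed L bracket lying on the glass plate, 45 x 50 x 34 mm; leave alone; origin at the centre of its underside.
- bushing: loose lime-green printed bushing on the glass plate, 28 mm across, 22 mm tall; leave alone; origin at the centre of its underside.
- fan: black square cooling fan standing on the table, 25 x 92 x 92 mm; leave alone; origin at the centre of its underside.
- scraper: print scraper lying on the table, 200 mm long; leave alone; origin at the centre of its underside.
- gluestick: glue stick standing on the table, 28 mm across, 95 mm tall; leave alone; origin at the centre of its underside.
- pliers: red-handled pliers lying on the table, about 150 mm long, 12 mm high; leave alone; origin at the centre of its underside.
- cup: pink cup with tools standing in it, 92 mm across, 165 mm tall with the tools; leave alone; origin at the centre of its underside.

How it is judged:
On the way, in this order (a step that is already met when the one before it is completed fails the run):
1. the clamp nips the plate snugly while the keeper is still open (contact force between jaw and anything else above 4 N and value of joint keeper below 0.35 rad), for 0.2 s.
2. the keeper is swung fully round to its stop (value of joint keeper above 1.3 rad), for 0.2 s.
At the end, for the whole second after the job is handed in: the clamp still nips the plate (over 3.5 N on the sprung jaw), the keeper stands at over 1.3 rad of its 1.4, and both cranks are at rest and released (contact force between jaw and anything else above 3.5 N and value of joint keeper above 1.3 rad and velocity of joint keeper between -0.05 and 0.05 rad/s and velocity of joint clamp between -0.05 and 0.05 rad/s); the robot touches nothing.
It fails at once if the clamp is over-tightened (over 17 N on the jaw, a rise of about 9 N at the grip) (contact force between jaw and anything else above 17 N).
It fails at once if the keeper is forced against its catch (over 25 N on the catch, about 16 N at the grip) (contact force between catch and anything else above 25 N).
It fails at once if a loose thing is disturbed (moved over 20 mm) (distance of any of bracket, bushing, fan, scraper, gluestick, pliers, cup from where it was at the start of the episode above 0.02 m).
It also fails if it takes over 64 s, if anything falls off the work surface, if the arm or the gripper's body presses on something with over 40 N, if the wrist force passes 120 N, or if a joint passes its speed limit or range.

### The arm

A 6-joint arm with a two-finger parallel gripper is mounted at the origin on the work surface. World frame = base frame: x ahead of the robot, y to its left, z up, the work surface at z = 0. Lengths are in m, angles in rad, forces in N, time in s.
With the tool pointing down it reaches from about 0.375 to 0.925 m from the base axis. Payload 5.7 kg.
Tool frame: the origin (TCP) lies midway between the tips of the shut fingers; the grasp point (between the pads) lies 19 mm behind it; z points along the fingers, x is the direction in which the jaws open and shut, and the axes are right-handed (so a half turn about z gives the same grasp; the last joint's range is limited). The gripper opens to 88 mm and grips with 3 to 60 N. Pads are 20 mm wide; open, the fingers measure 115 mm over their backs; the gripper's body (75 mm by 178 mm) begins 61 mm behind the grasp point.
Start: joints at [-1.391, 0.359, 1.51, -0, 1.272, -0.115], TCP at [0.174, -0.574, 0.223] pointing down, gripper open.
Joint ranges: [-2.97, 2.97], [-1.01, 2.36], [0.21, 2.38], [-0.96, 4.11], [0.2, 2.71], [-2.98, 2.98]. Speed limits (rad/s): [2.39, 2.39, 3.14, 3.14, 3.14, 3.14].

### API

Orientations are given as a unit quaternion [x, y, z, w].
In Python, from bench import move_ptp, servo_line, goto_joints, move_gripper, sleep, inverse_kinematics, capture, PlanningError, close_job, spot_in, silhouettes, current_clock, current_joint_pos, current_qvel, current_joint_torque, current_position, current_orientation, current_force, current_torque, current_finger_gap gives the robot as it stands. Calls block until the motion is done:
- move_ptp(position, orientation): joint-space move of the TCP to a pose.
- servo_line(position, orientation=None, rate=0.15, contact_N=None): straight line of the TCP; orientation=None keeps the orientation; rate is the mean speed in m/s. With contact_N (N) it stops when the force on the tool has changed by that much, and returns True; else False.
- goto_joints(angles): joint-space move.
- move_gripper(opening): finger opening in m; the grip force is fixed at half the most; returns when the fingers have stopped.
- sleep(seconds).
- inverse_kinematics(position, orientation): joint angles nearest the present ones, or None.
- capture(name): name is "scene" or "top" or "wrist"; returns a dict with "image" (420x560x3 uint8, blue, green, red), "range_z" (420x560 float32, m along the optical axis (not along the pixel's ray), 0 where there is no reading), "intrinsics" (3x3 intrinsics, pixels), "R" (3x3) and "t" (3): a world point X has camera coordinates R X + t. Camera axes: x right, y down, z forward; pixel columns grow to the right and rows downward; lengths in m; the calibration is good to about 2 mm. A picture is of the moment at which its call begins.
A pose or a line that the arm cannot do raises PlanningError and nothing moves.
- close_job(): hands the job in, once; it reports no verdict.
Trained networks look in the newest picture that a camera, given by its name, has taken for a name from the list of things; names that differ only in an ending like _2 or _b are one class to them, and where a whole thing is asked for, a point or a joint stands for the part that bears it (a point fixed in the world has none). Each returns a list of dicts, best first, with "conf" (0 to 1); they miss things now and then, are a little off and sometimes report something else, mostly with a low value. They report only what shows in the picture. A call takes as long as a camera call.
- spot_in(camera, query): "xy" ([column, row] in pixels, amid what is visible of it).
- silhouettes(camera, query): "region" (420x560 bool, what is visible of it) and "xy" ([column, row] in pixels, amid what is visible of it).
Readings, each from a call of its own:
- current_clock(): time.
- current_joint_pos(): joint angles.
- current_qvel(): joint speeds.
- current_joint_torque(): joint torques, N m.
- current_position(): TCP position.
- current_orientation(): TCP orientation.
- current_force(): force on the tool from outside, world axes, zero at the start.
- current_torque(): the same for the moment, N m.
- current_finger_gap(): finger opening in m.
Only numpy, scipy, OpenCV 4.12 (cv2) and the standard library are available. Lean on these libraries where they do the work, as an engineer would, in place of code of your own. Each camera call takes 0.05 s, during which the arm holds its last target.

## Working session

There is one attempt and no reset: what is moved stays moved. The work goes in short steps, each a Python script; the robot and the scene stay as the last script left them, time stands still between calls to the robot, and variables do not carry over. Pictures are saved under pics/ and viewed, and the job is handed in when it is done.

```bash
ls; mkdir -p pics; cat > h.py <<'E'
from bench import *
import numpy as np, cv2
def world(c,u,v,z):
    K=c["intrinsics"];d=np.linalg.inv(K)@[u,v,1.];R=np.array(c["R"]);t=np.array(c["t"])
    o=-R.T@t; d=R.T@d; return o+d*(z-o[2])/d[2]
def pw(c,mask):
    v,u=np.nonzero(mask&(c["range_z"]>0)); z=c["range_z"][v,u]
    P=np.linalg.inv(c["intrinsics"])@np.vstack([u*z,v*z,z]); return (np.array(c["R"]).T@(P-np.array(c["t"])[:,None])).T
E
python3 - <<'E'
from h import *
for n in ["scene","top"]:
    c=capture(n); cv2.imwrite(f"pics/{n}0.png",c["image"])
    for q in ["clamp_grip","keeper_grip","clamp","keeper","carriage","fan","cup","gluestick","bracket","bushing"]:
        s=silhouettes(n,q)[:2]
        for r in s:
            P=pw(c,r["region"])
            if len(P): print(n,q,round(r["conf"],2),np.round(r["xy"]),len(P),np.round(np.median(P,0),3),np.round(np.percentile(P,2,axis=0),3),np.round(np.percentile(P,98,axis=0),3))
print(current_clock(),current_force(),current_orientation())
E
```

```text
pics
scene clamp_grip 0.7 [252. 240.] 293 [ 0.524 -0.173  0.067] [ 0.461 -0.186 -0.001] [ 0.579 -0.112  0.117]
scene clamp_grip 0.55 [272. 207.] 219 [0.498 0.006 0.067] [ 0.466 -0.014  0.052] [0.541 0.039 0.115]
scene keeper_grip 0.67 [250. 238.] 295 [ 0.522 -0.173  0.067] [ 0.442 -0.186 -0.002] [ 0.579 -0.088  0.117]
scene clamp 0.67 [270. 208.] 215 [0.489 0.003 0.069] [ 0.465 -0.014  0.054] [0.541 0.036 0.117]
scene keeper 0.74 [249. 240.] 252 [ 0.524 -0.174  0.069] [ 0.498 -0.186  0.053] [ 0.579 -0.152  0.116]
scene carriage 0.96 [299. 252.] 4484 [ 0.646 -0.099  0.021] [ 0.496 -0.258  0.005] [0.749 0.131 0.027]
scene fan 0.56 [337. 161.] 256 [0.547 0.395 0.056] [0.501 0.379 0.002] [0.565 0.462 0.094]
scene cup 0.96 [377. 168.] 821 [0.712 0.362 0.081] [0.666 0.338 0.004] [0.744 0.427 0.151]
scene cup 0.33 [201. 308.] 802 [ 0.534 -0.435  0.003] [ 0.411 -0.459 -0.003] [ 0.593 -0.392  0.019]
scene gluestick 0.57 [255. 302.] 350 [ 0.684 -0.385  0.057] [ 0.623 -0.391 -0.001] [ 0.693 -0.283  0.095]
scene bracket 0.66 [326. 224.] 168 [0.658 0.049 0.031] [0.63  0.027 0.023] [0.679 0.081 0.
[... 700 characters left out ...]
41 0.137 0.03 ]
top carriage 0.59 [271. 230.] 397 [0.508 0.017 0.069] [ 0.464 -0.007  0.026] [0.545 0.043 0.12 ]
top fan 0.94 [103. 221.] 955 [0.532 0.428 0.067] [0.503 0.388 0.004] [0.563 0.468 0.096]
top cup 0.76 [122. 148.] 1487 [0.704 0.383 0.088] [0.664 0.345 0.006] [0.746 0.43  0.157]
top gluestick 0.64 [430. 164.] 251 [ 0.675 -0.365  0.078] [ 0.666 -0.383  0.008] [ 0.691 -0.359  0.099]
top gluestick 0.41 [348. 221.] 377 [ 0.537 -0.164  0.07 ] [ 0.497 -0.179  0.036] [ 0.579 -0.145  0.121]
top bracket 0.96 [257. 175.] 399 [0.657 0.061 0.034] [0.63  0.038 0.029] [0.677 0.085 0.061]
1.1 [ 0.69358427 -0.19507462  0.06992858] [ 8.03281763e-01 -5.95599199e-01 -4.26986076e-05 -4.68287691e-05]
```

```bash
python3 - <<'E'
from h import *
c=capture("top"); im=c["image"]
cv2.imwrite("pics/top1.png",cv2.resize(im[120:300,180:450],None,fx=2.9,fy=2.9,interpolation=cv2.INTER_CUBIC))
for n in ["top","scene"]:
  c=capture(n);im=c["image"];P0=pw(c,np.ones(im.shape[:2],bool))
  hsv=cv2.cvtColor(im,cv2.COLOR_BGR2HSV)
  for nm,lo,hi in [("orange",(5,130,80),(20,255,255)),("blue",(95,110,50),(125,255,255)),("lime",(30,100,60),(60,255,255))]:
    m=cv2.inRange(hsv,lo,hi)>0
    P=pw(c,m); 
    if nm=="lime": s=P[(P[:,2]>.045)&(P[:,2]<.065)&(P[:,0]<.64)]
    else: s=P[(P[:,2]>.07)&(P[:,2]<.14)]
    t=s[s[:,2]>np.percentile(s[:,2],60)] if len(s) else s
    print(n,nm,len(s),s.min(0).round(3),s.max(0).round(3),"top",t.mean(0).round(3))
E
```

```text
top orange 91 [ 0.465 -0.381  0.07 ] [0.73  0.433 0.138] top [0.51  0.065 0.121]
top blue 42 [ 0.497 -0.179  0.098] [ 0.513 -0.165  0.122] top [ 0.505 -0.172  0.121]
top lime 930 [ 0.483 -0.018  0.045] [0.578 0.075 0.065] top [0.534 0.029 0.057]
scene orange 1450 [-0.64  -0.793  0.07 ] [0.698 1.194 0.14 ] top [-0.443  0.322  0.123]
scene blue 68 [ 0.498 -0.188  0.072] [ 0.515 -0.169  0.122] top [ 0.507 -0.179  0.114]
scene lime 381 [ 0.106 -0.695  0.045] [0.588 1.363 0.065] top [0.495 0.432 0.057]
```

View pics/top0.png

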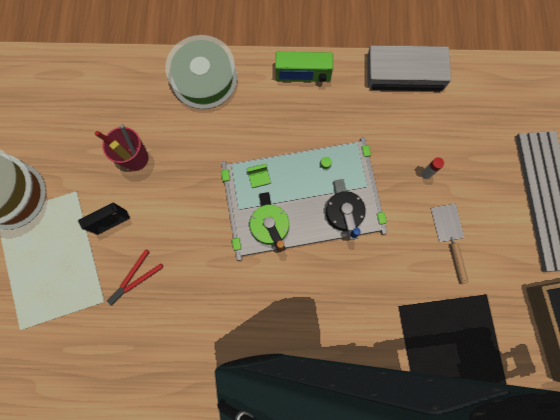

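View pics/scene0.png

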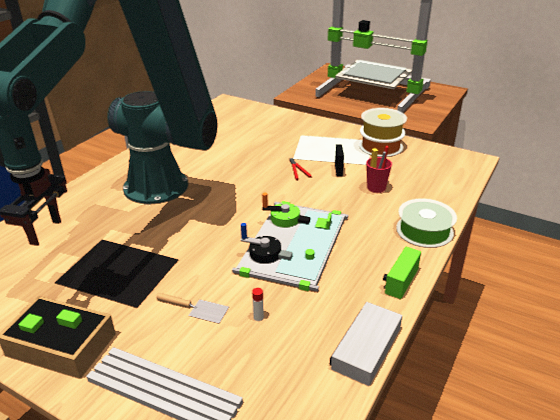

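```bash
ls pics
```

```text
scene0.png
top0.png
top1.png
```

View pics/top1.png

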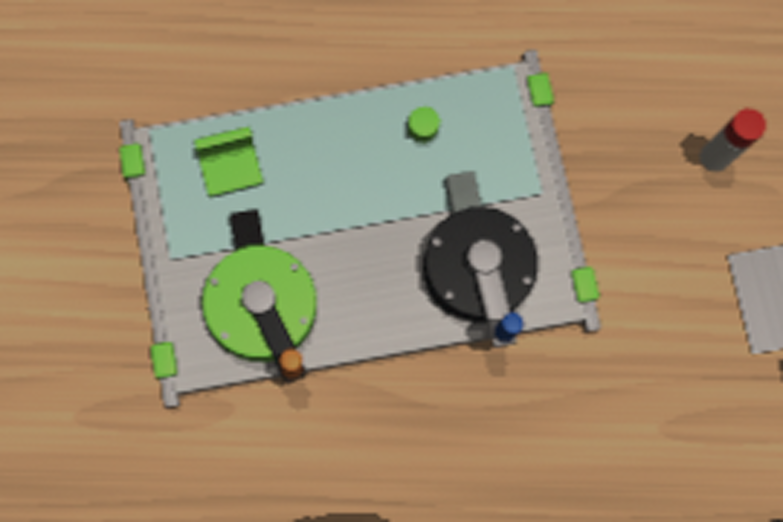

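The view shows the lime clamp hub on the left, with its crank and orange grip at (280,245) in top0. The black keeper hub is on the right, with its blue grip at (356,232). Both grips point toward the robot. Next I'll fit the axes.

```bash
python3 - <<'E'
from h import *
c=capture("top");im=c["image"];hsv=cv2.cvtColor(im,cv2.COLOR_BGR2HSV)
def fit(mask,z,nm):
    k=cv2.findContours(mask.astype(np.uint8),cv2.RETR_EXTERNAL,cv2.CHAIN_APPROX_NONE)[0]
    k=max(k,key=cv2.contourArea); h=cv2.convexHull(k)[:,0]
    W=np.array([world(c,u,v,z)[:2] for u,v in h],np.float32)
    (x,y),r=cv2.minEnclosingCircle(W); m=cv2.moments(k);ctr=world(c,m['m10']/m['m00'],m['m01']/m['m00'],z)
    print(nm,round(x,4),round(y,4),"r",round(r,4),"centroid",ctr[:2].round(4),cv2.contourArea(k))
box=np.zeros(im.shape[:2],bool)
lime=cv2.inRange(hsv,(30,100,60),(60,255,255))>0
b=box.copy();b[200:250,245:295]=1
fit(cv2.morphologyEx((lime&b).astype(np.uint8),cv2.MORPH_CLOSE,np.ones((9,9))),.054,"lime")
dark=hsv[...,2]<60
b=box.copy();b[185:235,322:370]=1
m=cv2.morphologyEx((dark&b).astype(np.uint8),cv2.MORPH_OPEN,np.ones((7,7)))
m=cv2.morphologyEx(m,cv2.MORPH_CLOSE,np.ones((9,9)));fit(m,.054,"black")
for nm,lo,hi,b0 in [("orange",(3,120,70),(22,255,255),(235,255,265,295)),("blue",(95,100,40),(125,255,255),(220,245,340,370))]:
    b=box.copy();b[b0[0]:b0[1],b0[2]:b0[3]]=1
    m=(cv2.inRange(hsv,lo,hi)>0)&b; P=pw(c,m);P=P[P[:,2]>.112];print(nm,m.sum(),P.mean(0).round(4),P.min(0).round(3),P.max(0).round(3))
# nose/plate edges: carriage clips lime corners
b=box.copy();b[130:260,215:395]=1
k=cv2.findContours((lime&b).astype(np.uint8),cv2.RETR_EXTERNAL,cv2.CHAIN_APPROX_NONE)[0]
for q in k:
    if cv2.contourArea(q)>15:
        mm=cv2.moments(q);u,v=mm['m10']/mm['m00'],mm['m01']/mm['m00'];print("lime blob",round(u),round(v),cv2.contourArea(q),world(c,u,v,.025)[:2].round(4))
print(current_clock())
E
```

```text
lime 0.5298 0.0298 r 0.0502 centroid [0.5307 0.0288] 1140.5
black 0.5673 -0.1547 r 0.0493 centroid [ 0.5733 -0.1517] 694.0
orange 58 [0.4724 0.     0.1181] [ 0.465 -0.007  0.113] [0.481 0.009 0.121]
blue 60 [ 0.5049 -0.1717  0.1187] [ 0.497 -0.179  0.114] [ 0.513 -0.163  0.123]
lime blob 236 244 74.5 [0.4836 0.1097]
lime blob 382 218 72.5 [ 0.5571 -0.2509]
lime blob 268 223 914.5 [0.5382 0.0313]
lime blob 225 175 68.0 [0.6593 0.1458]
lime blob 258 175 351.5 [0.6609 0.0602]
lime blob 326 162 80.5 [ 0.6994 -0.1111]
lime blob 366 150 64.5 [ 0.7333 -0.215 ]
1.3
```

Checks agree: the axes are 188 mm apart (190 given), both radii are about 64.5 mm, and yaw is 11.5° from both the axes and the clips. That puts θ_clamp ≈ 0.265 and θ_keeper ≈ 0.06. Next I'll plan the arc.

```bash
cat >> h.py <<'E'
from scipy.spatial.transform import Rotation as Ro
YAW=np.deg2rad(11.5); CL=np.array([.530,.029]); KE=np.array([.5672,-.1555]); Rg=.065
def geo(ax,th):
    f=np.pi+YAW+th; u=np.array([np.cos(f),np.sin(f)]); t=np.array([-u[1],u[0]]); return ax+Rg*u,u,t
def quat(x): # tool x along 2d vec, pointing down
    X=np.array([x[0],x[1],0]);Z=np.array([0,0,-1.]);return Ro.from_matrix(np.column_stack([X,np.cross(Z,X),Z])).as_quat()
def pose(ax,th,s,z,adv=0.,lag=0.):
    p,u,t=geo(ax,th); _,_,t2=geo(ax,th-lag); p=p+adv*t; return np.array([p[0],p[1],z]),quat(s*t2)
def theta(ax,p):
    d=np.array(p[:2])-ax; return (np.arctan2(d[1],d[0])-np.pi-YAW+np.pi)%(2*np.pi)-np.pi
E
python3 - <<'E'
from h import *
for nm,ax in [("c",CL),("k",KE)]:
  for s in (1,-1):
    for th in (0,.5,1,1.4,1.9):
        q=inverse_kinematics(*pose(ax,th,s,.08)); print(nm,s,th,None if q is None else np.round(q,2))
fs=[]
for i in range(10): fs.append(current_force()); sleep(.02)
print(np.mean(fs,0),np.std(fs,0),current_clock())
E
```

```text
c 1 0 [-0.11  0.36  1.95 -0.    0.83  1.26]
c 1 0.5 [-0.17  0.38  1.92 -0.    0.84  0.7 ]
c 1 1 [-0.2   0.41  1.86 -0.    0.87  0.17]
c 1 1.4 [-0.2   0.44  1.81 -0.    0.9  -0.23]
c 1 1.9 [-0.17  0.47  1.74 -0.    0.93 -0.7 ]
c -1 0 [-0.11  0.36  1.95 -0.    0.83 -1.89]
c -1 0.5 [-0.17  0.38  1.92 -0.    0.84 -2.44]
c -1 1 [-0.2   0.41  1.86 -0.    0.87 -2.97]
c -1 1.4 [-0.2   0.44  1.81 -0.    0.9   2.91]
c -1 1.9 [-0.17  0.47  1.74 -0.    0.93  2.44]
k 1 0 [-0.45  0.44  1.81 -0.    0.89  0.92]
k 1 0.5 [-0.49  0.46  1.76 -0.    0.92  0.38]
k 1 1 [-0.5   0.5   1.69 -0.    0.95 -0.13]
k 1 1.4 [-0.48  0.53  1.63 -0.    0.98 -0.51]
k 1 1.9 [-0.45  0.56  1.57 -0.    1.02 -0.98]
k -1 0 [-0.45  0.44  1.81 -0.    0.89 -2.22]
k -1 0.5 [-0.49  0.46  1.76 -0.    0.92 -2.76]
k -1 1 None
k -1 1.4 [-0.48  0.53  1.63 -0.    0.98  2.63]
k -1 1.9 [-0.45  0.56  1.57 -0.    1.02  2.16]
[ 0.17896878 -0.04345374 -0.03834107] [0.49281472 0.24017258 0.41958702] 1.4667
```

```bash
python3 - <<'E'
from h import *
p,q=pose(CL,.265,1,.23); move_ptp(p,q); move_gripper(.05)
print(current_clock(),current_position().round(4) if hasattr(current_position(),'round') else current_position(),current_finger_gap())
c=capture("wrist"); cv2.imwrite("pics/w1.png",c["image"])
for g in ["clamp_grip","keeper_grip"]:
    for r in silhouettes("wrist",g)[:2]:
        P=pw(c,r["region"]); P2=P[P[:,2]>.112]; print(g,round(r["conf"],2),r["xy"],P2.mean(0).round(4) if len(P2) else None, len(P2))
print(current_clock(),current_force())
E
```

```text
4.525 [ 4.719e-01 -2.000e-04  2.300e-01] 0.050129236497857686
clamp_grip 0.77 [285.7, 160.5] [0.4719 0.0014 0.1155] 275
clamp_grip 0.66 [449.9, 170.8] [ 0.5041 -0.1695  0.1153] 247
keeper_grip 0.94 [445.8, 205.7] [ 0.5043 -0.1699  0.1153] 263
4.675 [ 0.44726984  0.2079928  -0.27501592]
```

View pics/w1.png

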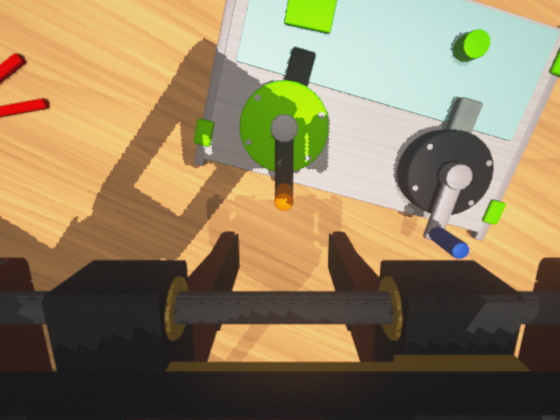

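The wrist view shows the orange grip at (284,200), centred between the fingers. Its position matches to 1–2 mm, so I'll descend and start pushing.

```bash
cat >> h.py <<'E'
def avgF(n=8):
    F=[]
    for _ in range(n): F.append(current_force()); sleep(.01)
    return np.mean(F,0)
E
python3 - <<'E'
from h import *
p,q=pose(CL,.265,1,.08); print(servo_line(p,q,rate=.12,contact_N=8)); 
F0=avgF(20); move_gripper(.026); print("gap",current_finger_gap(),"tare",F0.round(2),"now",avgF().round(2),current_clock(),current_position())
np.save("tare.npy",F0)
th=.265
for i in range(6):
    th+=.05; p,q=pose(CL,th,1,.08); t0=current_clock(); servo_line(p,q,rate=.03)
    t1=current_clock(); _,u,t=geo(CL,th); F=avgF(6)-F0
    print(round(th,3),"dt",round(t1-t0,3),"tan",round(-F[:2]@t,2),"rad",round(F[:2]@u,2),"z",round(F[2],2),"act",round(theta(CL,current_position()),3))
print(current_clock())
E
```

```text
False
gap 0.026106167948552327 tare [ 0.15 -0.24  0.09] now [ 0.2  -0.13 -0.03] 6.8917 [ 4.71890040e-01 -1.84797170e-04  7.99771658e-02]
0.315 dt 0.258 tan 0.23 rad -0.17 z -0.1 act 0.315
0.365 dt 0.258 tan 4.58 rad 0.9 z 2.35 act 0.349
0.415 dt 0.258 tan 5.64 rad 0.66 z 3.01 act 0.395
0.465 dt 0.258 tan 5.83 rad 0.54 z 3.36 act 0.442
0.515 dt 0.258 tan 6.33 rad 0.37 z 3.89 act 0.49
0.565 dt 0.258 tan 6.21 rad 0.2 z 3.95 act 0.538
8.7417
```

```bash
python3 - <<'E'
from h import *
F0=np.load("tare.npy"); th=.565; base=[]; log=[]
while th<2.0:
    base_ok=len(base)>=3
    fb=np.median(base) if base_ok else 6.3
    d=.04 if (not log or log[-1]<fb+.9) else .015
    if log and log[-1]>fb+4: d=.008
    th+=d; p,q=pose(CL,th,1,.08); servo_line(p,q,rate=.03)
    _,u,t=geo(CL,th); F=avgF(10)-F0; f=-F[:2]@t; log.append(f)
    if th<.78: base.append(f)
    a=theta(CL,current_position())
    print(round(th,3),"tan",round(f,2),"rad",round(F[:2]@u,2),"z",round(F[2],2),"act",round(a,3),flush=True)
    if f-fb>5.4: break
print("base",fb,current_clock())
E
```

```text
0.605 tan 6.52 rad 0.44 z 3.92 act 0.576
0.645 tan 6.4 rad 0.35 z 3.85 act 0.614
0.685 tan 6.27 rad 0.22 z 3.8 act 0.652
0.725 tan 6.48 rad 0.2 z 3.59 act 0.691
0.765 tan 6.22 rad 0.18 z 3.63 act 0.729
0.805 tan 6.35 rad 0.23 z 3.45 act 0.768
0.845 tan 6.27 rad 0.24 z 3.27 act 0.806
0.885 tan 6.42 rad 0.36 z 3.2 act 0.846
0.925 tan 6.41 rad 0.37 z 3.15 act 0.884
0.965 tan 6.33 rad 0.19 z 3.28 act 0.923
1.005 tan 6.33 rad 0.02 z 2.81 act 0.963
1.045 tan 6.04 rad 0.28 z 2.83 act 1.002
1.085 tan 6.11 rad 0.03 z 2.87 act 1.042
1.125 tan 6.52 rad 0.2 z 2.93 act 1.081
1.165 tan 6.35 rad -0.02 z 2.68 act 1.12
1.205 tan 6.92 rad -0.12 z 2.87 act 1.16
1.245 tan 7.66 rad -0.27 z 4.33 act 1.19
1.26 tan 9.16 rad -0.3 z 5.69 act 1.197
1.275 tan 9.56 rad -0.09 z 6.49 act 1.205
1.29 tan 10.68 rad -0.12 z 6.75 act 1.215
1.298 tan 11.3 rad -0.48 z 7.76 act 1.219
1.306 tan 11.36 rad -0.59 z 8.18 act 1.224
1.314 tan 11.55 rad -0.45 z 8.64 act 1.229
1.322 tan 12.35 rad -0.3 z 8.73 act 1.235
base 6.40422995597596 16.7417
```

```bash
python3 - <<'E'
from h import *
F0=np.load("tare.npy")
p,q=pose(CL,1.235,1,.08,adv=-.0035); servo_line(p,q,rate=.03); print(avgF().round(2)-F0.round(2),theta(CL,current_position()))
move_gripper(.05); print(avgF().round(2))
p[2]=.17; servo_line(p,q,rate=.12)
p2,q2=pose(KE,.06,1,.20); move_ptp(p2,q2)
c=capture("wrist"); cv2.imwrite("pics/w2.png",c["image"])
for g in ["keeper_grip","clamp_grip"]:
    for r in silhouettes("wrist",g)[:2]:
        P=pw(c,r["region"]); P2=P[P[:,2]>.112]; print(g,round(r["conf"],2),r["xy"],P2.mean(0).round(4) if len(P2) else None, len(P2))
print(current_clock(),p2)
E
```

```text
[-0.19  0.32 -0.09] 1.192813365773957
[ 0.29 -0.15 -0.  ]
keeper_grip 0.49 [112.8, 126.3] [ 0.5166 -0.0348  0.1154] 411
clamp_grip 0.88 [114.6, 133.0] [ 0.5166 -0.0348  0.1154] 411
19.85 [ 0.50439658 -0.17225501  0.2       ]
```

View pics/w2.png

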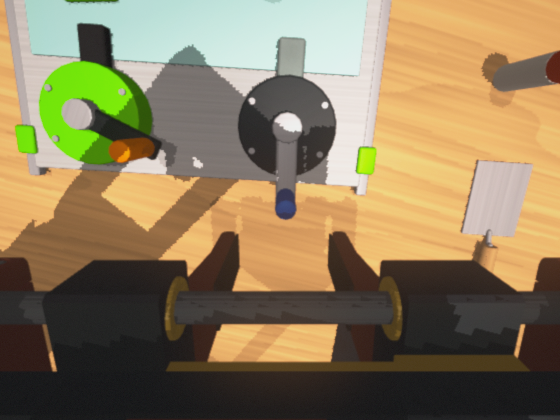

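The blue grip at (286,205) is centred between the fingers. The clamp grip stayed at θ≈1.17 after release, with no springback. On to the keeper, with a force guard.

```bash
python3 - <<'E'
from h import *
p,q=pose(KE,.06,1,.08); print(servo_line(p,q,rate=.12,contact_N=8)); F0=avgF(20); move_gripper(.026); th=.06
while th<1.6:
    d=.025 if th<.42 else (.06 if th<1.3 else .02)
    th+=d; p,q=pose(KE,th,1,.08); servo_line(p,q,rate=.04)
    _,u,t=geo(KE,th); F=avgF(6)-F0; f=-F[:2]@t; a=theta(KE,current_position())
    print(round(th,3),"tan",round(f,2),"rad",round(F[:2]@u,2),"z",round(F[2],2),"act",round(a,3),flush=True)
    if f>7.5: break
print(current_clock(),current_position())
E
```

```text
False
0.085 tan 0.18 rad 0.12 z -0.03 act 0.085
0.11 tan -0.09 rad -0.06 z -0.35 act 0.11
0.135 tan -0.26 rad -0.14 z 0.34 act 0.134
0.16 tan 2.1 rad 0.27 z 1.48 act 0.152
0.185 tan 2.46 rad 0.67 z 1.46 act 0.179
0.21 tan 2.01 rad 0.31 z 1.14 act 0.209
0.235 tan 2.16 rad 0.67 z 0.83 act 0.236
0.26 tan 2.36 rad 0.48 z 0.66 act 0.261
0.285 tan 1.87 rad 0.77 z 0.71 act 0.286
0.31 tan 2.5 rad 0.34 z 0.28 act 0.31
0.335 tan 1.78 rad 0.11 z 0.45 act 0.336
0.36 tan 2.05 rad 0.19 z 0.47 act 0.36
0.385 tan 2.11 rad 0.71 z 0.39 act 0.386
0.41 tan 2.23 rad 0.39 z 0.65 act 0.411
0.435 tan 2.06 rad 0.62 z 0.32 act 0.436
0.495 tan 0.86 rad 0.45 z -0.52 act 0.5
0.555 tan 1.47 rad 0.39 z -0.98 act 0.559
0.615 tan 1.09 rad 0.7 z -0.41 act 0.616
0.675 tan 1.45 rad 0.77 z -0.48 act 0.676
0.735 tan 1.39 rad 0.51 z -0.9 act 0.736
0.795 tan 1.33 rad 0.87 z -0.59 act 0.797
0.855 tan 1.67 rad 0.46 z -0.76 act 0.857
0.915 tan 1.48 rad 0.42 z -0.75 act 0.917
0.975 tan 1.31 rad 0.34 z -1.35 act 0.976
1.035 tan 1.53 rad 0.62 z -0.54 act 1.037
1.095 tan 1.44 rad 0.38 z -1.14 act 1.097
1.155 tan 1.26 rad 0.35 z -0.94 act 1.157
1.215 tan 1.62 rad 0.46 z -0.75 act 1.217
1.275 tan 1.1 rad -0.21 z -0.8 act 1.277
1.335 tan 1.66 rad 0.17 z -0.91 act 1.337
1.355 tan 2.7 rad -0.31 z -0.36 act 1.352
1.375 tan 2.65 rad 0.46 z -0.08 act 1.374
1.395 tan 2.33 rad 0.34 z -0.2 act 1.396
1.415 tan 2.26 rad 0.78 z -1.02 act 1.416
1.435 tan 2.52 rad 0.22 z -0.84 act 1.437
1.455 tan 2.21 rad 0.19 z -0.46 act 1.456
1.475 tan 3.12 rad 0.74 z -0.25 act 1.475
1.495 tan 5.96 rad 0.09 z 2.46 act 1.476
1.515 tan 8.94 rad 0.02 z 4.34 act 1.478
33.45 [ 0.57417093 -0.21963438  0.07983024]
```

The keeper passed its catch freely and met a hard stop: no motion as the force rose to 9 N. I'll release and check both cranks.

```bash
python3 - <<'E'
from h import *
p,q=pose(KE,1.478,1,.08,adv=-.0035); servo_line(p,q,rate=.03); print(avgF().round(2))
move_gripper(.05); p[2]=.20; servo_line(p,q,rate=.12)
p2,q2=pose(KE,1.478,1,.25); p2[0]=.50;p2[1]=-.12; move_ptp(p2,quat([0,-1]))
c=capture("wrist"); cv2.imwrite("pics/w3.png",c["image"])
for g,ax in [("keeper_grip",KE),("clamp_grip",CL)]:
    for r in silhouettes("wrist",g)[:2]:
        P=pw(c,r["region"]); P2=P[P[:,2]>.112]
        if len(P2): print(g,round(r["conf"],2),r["xy"],P2.mean(0).round(4),"theta",theta(ax,P2.mean(0)).round(3))
print(current_clock(),avgF())
E
```

```text
[-0.16  0.02 -0.06]
keeper_grip 0.97 [349.0, 120.8] [ 0.569  -0.22    0.1154] theta 1.397
clamp_grip 0.58 [180.2, 165.5] [ 0.5175 -0.035   0.1154] theta 1.177
37.325 [-0.09812085  0.24610936 -0.05335972]
```

View pics/w3.png

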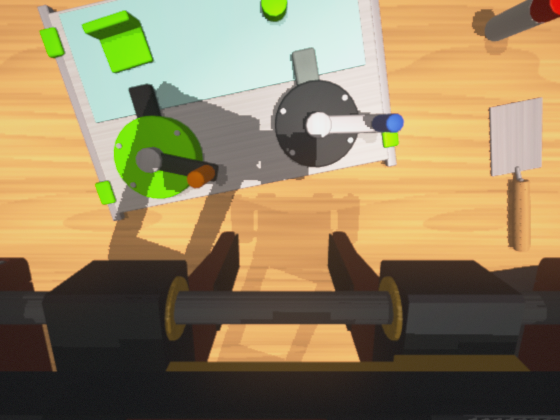

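The blue crank at (395,122) is at θ≈1.40, its stop. The orange crank at (200,178) is still at about 1.17. The arm is clear of everything and the bracket and bushing still lie on the plate, so I'm handing in.

```bash
python3 -c "
from bench import *
close_job(); print(current_clock())"
```

```text
the job is handed in; nothing more can be done
the job is handed in; nothing more can be done
```

The clamp is nipped snugly and the keeper is at its stop. Both cranks are released, and I handed the job in at about 37 s of the 64 s; no verdict was reported.

- **Clamp:** I pushed the orange crank round with the grip held loosely between the fingers. The push ran at about 6.4 N, began to rise at about 1.1 rad, and I stopped at 12.35 N. That is a rise of about 5.9 N, inside the 5 to 6.5 N aim. After I let go, the camera showed the crank staying at about 1.17 rad.
- **Keeper:** The blue crank passed the catch at about 2 N, so it was never forced. I stopped when it met the hard stop, at about 9 N. The camera then showed it at about 1.40 rad.
- **Clearance:** The last wrist picture showed the arm clear and the tool force was about zero. The bracket and bushing were still on the plate. I did not re-measure the positions of the loose things, but the arm met nothing except the two grips.
- **Disagreements:** None of the checks failed. While pushing, the tool read an upward force of up to 8.7 N, which went back to zero once I let go. The keeper's push measured 1 to 2.5 N, a little under the 3 N given.

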